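Clamp a used oil-filter element in the ratchet bar clamp

TASK

Take the tall, slim filter element out of the drip tray, stand it upright on the bed of the bench clamp between the pad and the V block, and pump the clamp's lever, one full stroke to a tooth, until the element is held firmly in the V. Stop pumping as soon as the lever has clearly turned stiff, because further strokes would crush the element. Leave the lever pushed fully home at its rest, leaning towards the element, and leave everything else where it is.

Things in the scene. Friction and masses are not known exactly. Their poses are not given: they have to be found in the camera images.
- element_mid (a point): Centre (half-way up, on the axis) of the element to clamp: upright cylinder, 51 mm across, 80 mm tall, black wire-mesh side, bare aluminium end caps, about 0.2 kg, loose in the drip tray (floor 3 mm above the table, rim 20 mm). The taller, slimmer one of the two in the tray. z axis: the cylinder's axis. It is crushed if the clamp presses it with more than 55 N.
- squat_mid (a point): Centre of the other element in the tray, of the same make but squat: 68 mm across and 55 mm tall. Not wanted; it stays in the tray.
- clamp: Lever ratchet bar clamp bolted to the bench. Origin: on the table top under the middle of the bed; x axis along the clamp from the ratchet housing to the V block, z up. Grey base plate x = -215 to +106 mm, 110 mm wide, top 12 mm above the table. Blue housing x = -165 to -105 mm, 48 mm wide over its cheeks, top 105 mm above the table, the lever standing out of it.
- bed (a point): Middle of the bed, on the top face of the base plate (12 mm above the table; clamp x = y = 0), where the element is to be stood. An element standing with its axis within 4 mm of this point is clear of pad and V block. There is free space to both sides across the clamp (along its y).
- bar_mouth (a point): Where the toothed bar leaves the housing towards the bed, 51 mm above the table. The bar slides along the clamp's x and carries a blue jaw with a sprung flat pad (46 mm wide, 26 to 78 mm above the table) facing the V. Pad face at the start: somewhere at clamp x = -53 to -34 mm, not reported. Its spring takes 4 N per mm: once play is gone, each 6 mm tooth adds some 23 N of clamping.
- v_slots (a point): Middle of the bolt slots of the steel V block, on the base plate. V block: 60 mm tall, 46 mm wide, open towards the pad, bolted wherever the last user left it: an element seated in it has its axis at clamp y = 0 and x between +5 and +27 mm (not reported). The closing jaw slides the standing element along the bed into the V. A firm hold is 10 N or more of clamping.
- lever_grip (a point): Where to hold the lever: centre of the black ball knob, 32 mm in diameter, at the lever's top end, 120 mm along the lever from its hinge. The knob sits on a 12 mm round stem. It moves with the lever, in the clamp's x-z plane. A hand that does not turn with the lever as it swings binds on the knob and feels some newtons of its own making.
- lever_hinge (a point): Lever hinge: clamp x = -135 mm, y = 0, 93 mm above the table, axis along the clamp's y. The pull at the knob, at the end of a stroke, stays at 1 to 3 N while the jaw runs free or only slides the element, then rises by 0.2 to 0.3 N per newton of clamping. 5 N above the free-running pull means a firm hold, 3 N not yet, 11 N is near crushing. As the bar settles back on its pawl the clamping drops by 3 to 6 N.
- lever (a joint): Lever angle, rad. 0: rest stop, leaning 0.14 rad towards the element. It grows as the knob is pulled away from the element (clamp -x), to the other stop at 0.28 (34 mm at the knob). No return spring: it stays where left. A pull from below 0.05 to beyond 0.26 moves the bar one 6 mm tooth on, and a pawl keeps it; one that ends below 0.23 is lost. Pushing the lever back moves nothing else.
- valve: Engine valve standing on its head, stem up: head 42 mm across, 110 mm tall. Origin under its centre. A bystander.
- bearing_ring: Steel bearing ring lying flat, 52 mm across, 14 mm tall. Bystander.
- liner_ring: Steel ring lying flat, 66 mm across, 10 mm tall. Bystander.
- sample: Closed oil-sample jar with a green cap, 58 mm across, 100 mm tall. Bystander.
- can: White spin-on filter can, 80 mm across, 100 mm tall. Bystander.
- piston: Aluminium piston, 74 mm across, 56 mm tall. Bystander.
- spanner: Steel spanner lying flat. Bystander.

How it is judged (in metres and radians):
On the way, in this order (a step that is already met when the one before it is completed fails the run):
1. The tall element stands upright on the clamp's bed between pad and V block, let go (z of element_mid in the frame of clamp between 0.047 and 0.058 m and angle between element_mid's own z axis and vertical below 0.1 rad and x of element_mid in the frame of clamp between -0.02 and 0.02 m and y of element_mid in the frame of clamp between -0.015 and 0.015 m and contact force between the fingers and element below 0.3 N), for 0.2 s.
2. A pull of the lever, near the end of its stroke, brings the clamping force above 10 N (value of joint lever above 0.2 rad and contact force between clamp and element above 10 N), for 0.04 s.
At the end, for the whole second after the job is handed in: The tall element stands upright (within 0.1 rad) on the clamp's bed, seated centrally in the V (within 8 mm of the clamp's centre line), held with 10 to 55 N; the lever is back at its rest (below 0.06 rad) and let go (z of element_mid in the frame of clamp between 0.047 and 0.058 m and angle between element_mid's own z axis and vertical below 0.1 rad and contact force between clamp and element between 10 and 55 N and y of element_mid in the frame of clamp between -0.008 and 0.008 m and x of element_mid in the frame of clamp between 0.001 and 0.032 m and value of joint lever below 0.06 rad and linear speed of element below 0.01 m/s); the robot touches nothing.
It fails at once if The element is crushed: the clamp presses on it with more than 55 N (contact force between clamp and element above 55 N).
It fails at once if The squat element or another bystander is moved by more than 30 mm (distance of any of squat_mid, valve, bearing_ring, liner_ring, sample, can, piston, spanner from where it was at the start of the episode above 0.03 m).
It also fails if it takes over 67 s, if anything falls off the work surface, if the arm or the gripper's body presses on something with over 40 N, if the wrist force passes 120 N, or if a joint passes its speed limit or range.

ROBOT

A 6-joint arm with a two-finger parallel gripper is mounted at the origin on the work surface. World frame = base frame: x ahead of the robot, y to its left, z up, the work surface at z = 0. Lengths are in m, angles in degrees, forces in N, time in s.
With the tool pointing down it reaches from about 0.425 to 1.125 m from the base axis. Payload 14.9 kg.
Tool frame: the origin (TCP) lies midway between the tips of the shut fingers; the grasp point (between the pads) lies 19 mm behind it; z points along the fingers, y is the line along which they close (so a half turn about z gives the same grasp; the last joint's range is limited). The gripper opens to 91 mm and grips with 3 to 60 N. Pads are 32 mm wide; open, the fingers measure 118 mm over their backs; the gripper's body (76 mm by 178 mm) begins 60 mm behind the grasp point.
Start: joints at [71.603, 21.709, 99.362, -0, 58.929, -1.908], TCP at [0.199, 0.671, 0.214] pointing down, gripper open.
Joint ranges: [-158.91, 158.91], [-42.39, 125.64], [0.06, 152.35], [-60.88, 240.88], [17.5, 164.5], [-176.32, 176.32]. Speed limits (degrees/s): [108.29, 108.29, 136.94, 180, 180, 180].

INTERFACE

Orientations are given as [roll, pitch, yaw] about the fixed x, y, z axes, in that order (R = Rz(yaw) Ry(pitch) Rx(roll)).
In Python, from rig import sense, get_image, hand_in gives the robot as it stands.
- The arm moves only by the tool apply_moves, never from a script. Its argument "motion" is a list that holds one entry, the list of rows, each a list of 7 numbers: the shift along the tool's x, y, z in m, then the turn, a rotation vector about the tool's x, y, z in rad, then the gripper's target within -1 to 1 (shut at 1, half-way at 0, fully open at -1). A call has 1 to 10 rows; each row shifts and turns the commanded pose from where the row before left it, along the tool's axes as they then stand; what a row does not reach is not made up. A row lasts 1/12 s, in which the tool goes at most 41.7 mm and 7.16 degrees, less where a joint would pass 70% of its speed; a pose out of reach is approached as far as the arm can. A call is refused whole if a number of a shift passes 0.0417 or a number of a turn 0.125, either way. A call with a gripper value outside its range is refused whole. The fingers move at their own pace and stop on an object; "force" is the grip in N (left out, the last holds). Time passes only in rows, so rows that do not move let the fingers close. It gives the time, the measured TCP pose, the force, the opening and the grip force at its end, in the units of the state.
- sense(): the state, without advancing time (a new reading comes with each control period).
- get_image(name): name is "side" or "top"; returns a dict with "frame" (400x640x3 uint8, blue, green, red), "fx", "fy", "cx", "cy" (pixels), "eye" and "attitude" of the camera in the world. Camera axes: x right, y down, z forward; pixel columns grow to the right and rows downward; lengths in m; the calibration is good to about 2 mm. A picture is of the moment at which its call begins. There is no depth.
- hand_in(): hands the job in; it is judged then, once.
The state is a dict: "time": time; "joint_pos": joint angles; "joint_velocities": joint speeds; "joint_efforts": joint torques, N m; "tool_pos": TCP position; "tcp_rot": TCP orientation; "ft_force": force on the tool from outside, world axes, zero at the start; "moment": the same for the moment, N m; "gripper_width": opening from 0.0 (shut) to 1.0 (fully open); "gripper_force": force on a finger pad.
Only numpy, scipy, OpenCV 4.12 (cv2) and the standard library are available. Lean on these libraries where they do the work, as an engineer would, in place of code of your own. Each camera call takes 0.05 s, during which the arm holds its last target. There are 200 camera calls.

## Working session

There is one attempt and no reset: what is moved stays moved. The work goes in short steps, Python scripts to look and compute and a tool call to move; the robot and the scene stay as the last step left them, time stands still between calls to the robot, and variables do not carry over. Pictures are saved under pics/ and viewed, at most 10 in all, crops included, and the job is handed in when it is done.

Besides the shell and the picture viewer there is one more tool, called after "Request:" as name(argument=value, ...), one argument or row to a line, values as JSON. apply_moves: Moves the arm, as the interface text tells. Its arguments: {"type":"object","properties":{"motion":{"type":"array","items":{"type":"array","items":{"type":"array","items":{"type":"number"}}}},"force":{"type":"number"}},"required":["motion"]}

```bash
mkdir -p pics; ls; cat > h.py <<'E'
import numpy as np, cv2
from rig import sense, get_image, hand_in
from scipy.spatial.transform import Rotation as R
def att(im):
    a=np.array(im["attitude"],float)
    return a if a.shape==(3,3) else (R.from_euler('xyz',a,degrees=True).as_matrix() if a.size==3 else R.from_quat(a).as_matrix())
def plane(im,u,v,z):
    d=att(im)@np.array([(u-im["cx"])/im["fx"],(v-im["cy"])/im["fy"],1.]); e=np.array(im["eye"])
    return e+d*(z-e[2])/d[2]
def proj(im,p):
    c=att(im).T@(np.array(p)-np.array(im["eye"])); return im["fx"]*c[0]/c[2]+im["cx"],im["fy"]*c[1]/c[2]+im["cy"]
E
python3 - <<'E'
from h import *
for n in("top","side"):
    im=get_image(n); cv2.imwrite(f"pics/{n}0.png",im["frame"]); print(n,{k:v for k,v in im.items() if k!="frame"})
print(sense())
E
```

```text
pics
top {'fx': 414.0661472141795, 'fy': 414.0661472141795, 'cx': 316.3516232708113, 'cy': 200.83081183065323, 'eye': array([ 0.38980132, -0.10793939,  1.2646752 ]), 'attitude': array([-169.39971951,    0.90992825,  -90.81661214])}
side {'fx': 370.1365385012262, 'fy': 370.1365385012262, 'cx': 325.82015135665716, 'cy': 200.9116917268481, 'eye': array([ 0.04895814, -0.6906592 ,  0.66787417]), 'attitude': array([-123.69913103,    0.64294458,  -42.80946886])}
{'time': 0.1, 'joint_pos': array([ 7.16046362e+01,  2.17346911e+01,  9.93919522e+01, -1.35217099e-03,
        5.89279328e+01, -1.90960211e+00]), 'joint_velocities': array([ 0.03250884, -0.00910447, -0.15753568, -0.08121046, -0.08233131,
       -0.08895805]), 'joint_efforts': array([-2.04012631e-04, -7.65034461e+01, -4.35293877e+01,  6.51363283e-02,
        3.98235500e-02, -2.95794770e-06]), 'tool_pos': array([0.19856405, 0.67088377, 0.21336653]), 'tcp_rot': array([-1.79945416e+02, -6.61768318e-04,  1.63514936e+02]), 'ft_force': array([ 0.43563282, -0.02986592, -1.0049329 ]), 'moment': array([-0.01831789, -0.04927246, -0.05196324]), 'gripper_force': 0.0, 'gripper_width': 0.9973958967888421}
```

View pics/top0.png

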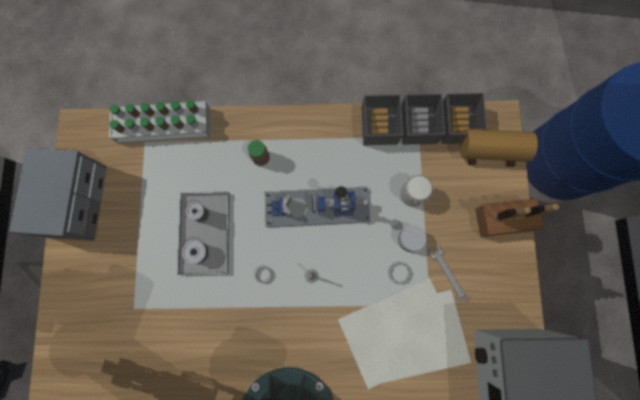

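View pics/side0.png

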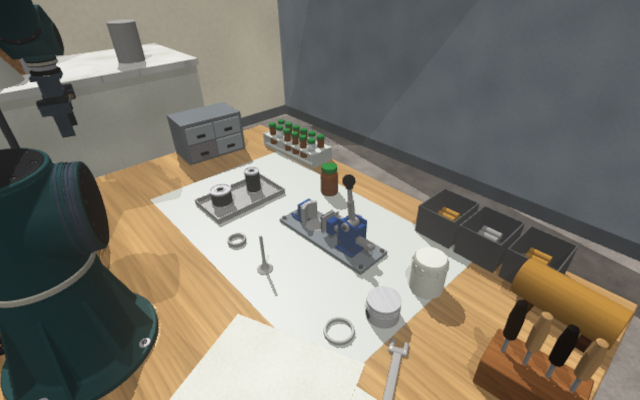

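The top view shows the tall element's cap near (196,211), the squat one near (194,251), and the clamp plate spanning about (265..370, 187..227). The V block is on the left, the housing on the right and the black knob at about (341,192). Next I'll measure these from masks and view an enlarged crop.

```bash
python3 - <<'E'
from h import *
im=get_image("top"); f=im["frame"]
s=get_image("side")
c1=cv2.resize(f[170:270,170:380],None,fx=3.8,fy=3.8,interpolation=cv2.INTER_CUBIC)
c1=cv2.convertScaleAbs(c1,alpha=1.5)
cv2.imwrite("pics/topc.png",c1)
c2=cv2.resize(s["frame"][150:280,190:400],None,fx=3.8,fy=3.8,interpolation=cv2.INTER_CUBIC); cv2.imwrite("pics/sidec.png",c2)
# plate: min-area rect of non-paper region
hsv=cv2.cvtColor(f,cv2.COLOR_BGR2HSV); g=cv2.cvtColor(f,cv2.COLOR_BGR2GRAY)
print("paper",f[160,300],"plate",f[215,310], f[222,360])
m=((g<130)).astype(np.uint8); m[:, :255]=0; m[:,385:]=0; m[:175]=0; m[240:]=0
m=cv2.morphologyEx(m,cv2.MORPH_OPEN,np.ones((3,3)))
cs=cv2.findContours(m,cv2.RETR_EXTERNAL,cv2.CHAIN_APPROX_NONE)[0]; c=max(cs,key=cv2.contourArea)
r=cv2.minAreaRect(c); print(r); b=cv2.boxPoints(r)
for p in b: print(p,plane(im,*p,0.012).round(4))
for z in(.083,.1):print("tall cap",plane(im,196,211,z).round(4))
print("squat",plane(im,194,251,.058).round(4))
print("hinge-ish knob", plane(im,341,192,.21).round(4))
E
```

```text
paper [155 157 153] plate [107 103  98] [105 105 101]
((323.85516357421875, 205.84658813476562), (38.45455551147461, 119.1474838256836), 87.56334686279297)
[263.51785 189.16945] [0.6641 0.0719 0.012 ]
[382.5576  184.10393] [ 0.6736 -0.2969  0.012 ]
[384.19247 222.52373] [ 0.5539 -0.2967  0.012 ]
[265.15274 227.58925] [0.5443 0.0658 0.012 ]
tall cap [0.5872 0.2576 0.083 ]
tall cap [0.5844 0.2523 0.1   ]
squat [0.4734 0.2665 0.058 ]
hinge-ish knob [ 0.6097 -0.1584  0.21  ]
```

View pics/topc.png

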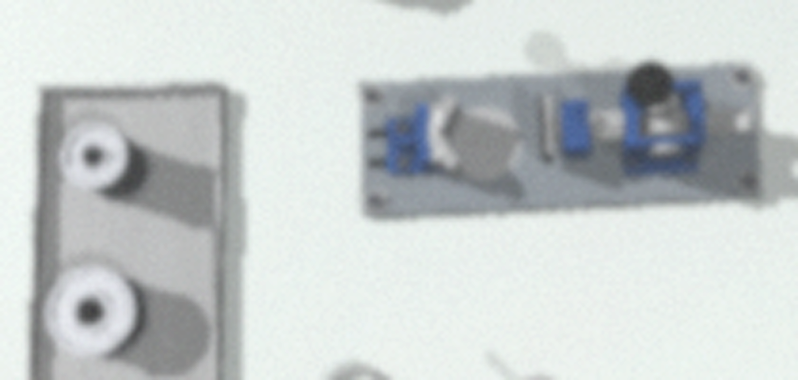

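View pics/sidec.png

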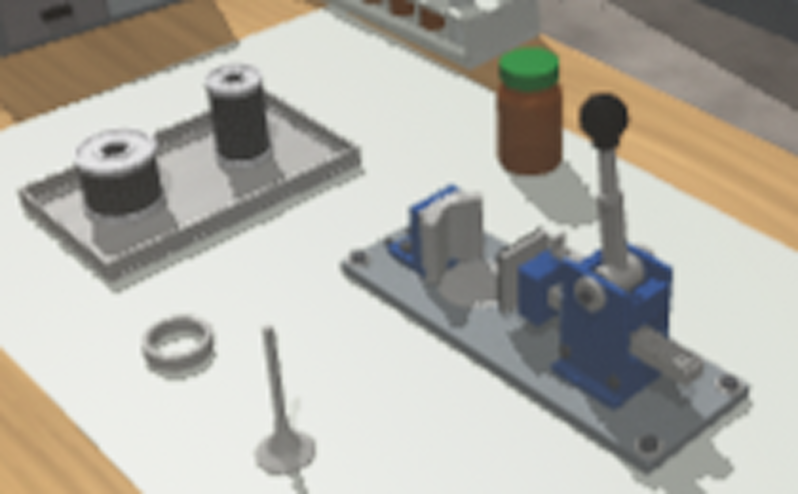

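The enlarged views show the tall cap centre at top pixel (194.7,211.1) and the squat one at (194.2,252). The plate corners are at about (265.3,192.4), (369.2,187.4), (370.5,222.6) and (266.3,226.8). The knob is at about (341,192) in top and (349,181) in side.

```bash
cat >> h.py <<'E'
def tri(pts):
    A=np.zeros((3,3));b=np.zeros(3)
    for im,u,v in pts:
        d=plane(im,u,v,0)-np.array(im["eye"]); d/=np.linalg.norm(d); P=np.eye(3)-np.outer(d,d); A+=P; b+=P@np.array(im["eye"])
    return np.linalg.solve(A,b)
def blob(f,x0,x1,y0,y1,fn):
    m=np.zeros(f.shape[:2],np.uint8); m[y0:y1,x0:x1]=fn(f[y0:y1,x0:x1].astype(int)).astype(np.uint8)
    n,l,st,ce=cv2.connectedComponentsWithStats(m); i=1+np.argmax(st[1:,4]); return ce[i],st[i]
E
python3 - <<'E'
from h import *
t=get_image("top"); s=get_image("side"); f=t["frame"];g=s["frame"]
px=[(265.3,192.4),(369.2,187.4),(370.5,222.6),(266.3,226.8)]
P=np.array([plane(t,*p,.012) for p in px]); print(P.round(4))
print("edges",[np.linalg.norm(P[i]-P[(i+1)%4]).round(4) for i in range(4)])
ax=((P[0]-P[1])+(P[3]-P[2])); ax/=np.linalg.norm(ax); print("yaw",np.degrees(np.arctan2(ax[1],ax[0])))
c=P.mean(0); o=c+ax*(.0545); print("origin",o.round(4))
n=np.array([-ax[1],ax[0],0])
print("hinge",o-ax*.135, "rest knob pred",(o-ax*(.135-.12*np.sin(.14))+[0,0,.081+.12*np.cos(.14)]).round(4))
dark=lambda a:a.max(2)<60
kt=blob(f,325,357,180,205,dark); ks=blob(g,338,362,170,192,dark); print(kt,ks)
K=tri([(t,*kt[0]),(s,*ks[0])]); print("knob",K, proj(t,K),proj(s,K))
wh=lambda a:a.min(2)>125
a=blob(f,180,210,198,222,wh); print("cap",a, plane(t,*(a[1][:2]+a[1][2:4]/2-.5),.083))
b=blob(f,180,212,236,268,wh); print("squat",b, plane(t,*(b[1][:2]+b[1][2:4]/2-.5),.058))
print("hand",plane(t,194.7,211.05,.083),plane(s,251.8,170.5,.083),tri([(t,194.7,211.05),(s,251.8,170.5)]))
sc=lambda u,v:(u/3.8+190,v/3.8+150)
for nm,p,q in [("plate left corner",(342,266),(366,216)),("near corner",(648,465),(762,200)),("far right",(747,387),(757,66))]:
    print(nm,plane(s,*sc(*p),.012))
# circle, pad in clamp frame
for nm,p,z in [("disc",(482,143),.012),("padtop",(552,128),.078),("vtop mid",(440,135),.072)]:
    w=plane(t,p[0]/3.8+170,p[1]/3.8+170,z)-o; print(nm,w@ax,w@n)
E
```

```text
[[ 0.6538  0.0663  0.012 ]
 [ 0.6639 -0.2553  0.012 ]
 [ 0.5543 -0.2551  0.012 ]
 [ 0.5466  0.0623  0.012 ]]
edges [np.float64(0.3218), np.float64(0.1096), np.float64(0.3176), np.float64(0.1073)]
yaw 91.59886675361345
origin [ 0.6032 -0.041   0.012 ]
hinge [ 0.60692179 -0.1759248   0.012     ] rest knob pred [ 0.6065 -0.1592  0.2118]
(array([340.7816092, 192.2183908]), array([336, 188,  11,  10,  87], dtype=int32)) (array([348.66949153, 181.04237288]), array([343, 175,  12,  14, 118], dtype=int32))
knob [ 0.60957301 -0.15825063  0.21035891] (np.float64(340.9456002664815), np.float64(192.01149365197688)) (np.float64(348.3909368019802), np.float64(181.09723870946567))
cap (array([193.65306122, 211.29081633]), array([186, 202,  17,  20, 196], dtype=int32)) [0.58583066 0.26337844 0.083     ]
squat (array([192.78921569, 253.31617647]), array([183, 240,  22,  28, 408], dtype=int32)) [0.4661623  0.26770149 0.058     ]
hand [0.58712058 0.26138929 0.083     ] [0.58726064 0.25560698 0.083     ] [0.58896452 0.26164717 0.07974932]
plate left corner [0.54412178 0.05509617 0.012     ]
near corner [ 0.55746511 -0.2571937   0.012     ]
far right [ 0.66309054 -0.25293287  0.012     ]
disc 0.009771548172001895 -0.0014326581850411318
padtop -0.04798985244229167 0.0007317574236854184
vtop mid 0.03853216927185228 0.001238947443235375
```

Request:
apply_moves(
  motion=[
    [[0,0,0,0,0,0.125,-1],[0,0,0,0,0,0.125,-1],[0,0,0,0,0,0.125,-1],[0,0,0,0,0,0.125,-1],[0,0,0,0,0,0.125,-1],[0,0,0,0,0,0.125,-1],[0,0,0,0,0,0.125,-1],[0,0,0,0,0,0.125,-1],[0,0,0,0,0,0.125,-1],[0,0,0,0,0,0.125,-1]],
  ],
)

```text
time: 1.13
tool_pos: [0.1987, 0.6712, 0.2138]
tcp_rot: [-180.0, 0.0, 91.5]
ft_force: [-1.3, 0.4, -0.2]
gripper_width: 0.998
gripper_force: 0.0
```

Request:
apply_moves(
  motion=[
    [[-0.029,0.027,0,0,0,0,-1],[-0.029,0.027,0,0,0,0,-1],[-0.029,0.027,0,0,0,0,-1],[-0.029,0.027,0,0,0,0,-1],[-0.029,0.027,0,0,0,0,-1],[-0.029,0.027,0,0,0,0,-1],[-0.029,0.027,0,0,0,0,-1],[-0.029,0.027,0,0,0,0,-1],[-0.029,0.027,0,0,0,0,-1]],
  ],
)

```text
time: 1.88
tool_pos: [0.4513, 0.4168, 0.2141]
tcp_rot: [180.0, -0.0, 91.9]
ft_force: [0.5, 0.3, -0.7]
gripper_width: 0.997
gripper_force: 0.0
```

Request:
apply_moves(
  motion=[
    [[-0.027,0.022,0,0,0,0,-1],[-0.027,0.022,0,0,0,0,-1],[-0.027,0.022,0,0,0,0,-1],[-0.027,0.022,0,0,0,0,-1],[-0.027,0.022,0,0,0,0,-1],[-0.027,0.022,0,0,0,0,-1],[0,0,0.03,0,0,0,-1],[0,0,0.03,0,0,0,-1],[0,0,0.03,0,0,0,-1],[0,0,0,0,0,0,-1]],
  ],
)

```text
time: 2.72
tool_pos: [0.5845, 0.2593, 0.1186]
tcp_rot: [-179.6, 0.1, 91.9]
ft_force: [-1.9, 0.6, -0.8]
gripper_width: 0.997
gripper_force: 0.0
```

```bash
python3 - <<'E'
from h import *
s=get_image("side"); q=sense()
cv2.imwrite("pics/s1.png",cv2.resize(s["frame"][70:230,160:360],None,fx=3.7,fy=3.7,interpolation=cv2.INTER_CUBIC))
print(q["tool_pos"],q["tcp_rot"],proj(s,q["tool_pos"]))
g=s["frame"]; b=blob(g,238,268,172,196,lambda a:a.max(2)<70); print(b)
for p in [(251.8,170.5)]: print(plane(s,*p,.083))
E
```

```text
[0.58580197 0.26004125 0.12159095] [-1.79729412e+02  9.79149908e-02  9.18802715e+01] (np.float64(249.17865667723703), np.float64(159.62296006665272))
(array([252.80392157, 182.76960784]), array([246, 174,  14,  18, 204], dtype=int32))
[0.58726064 0.25560698 0.083     ]
```

View pics/s1.png

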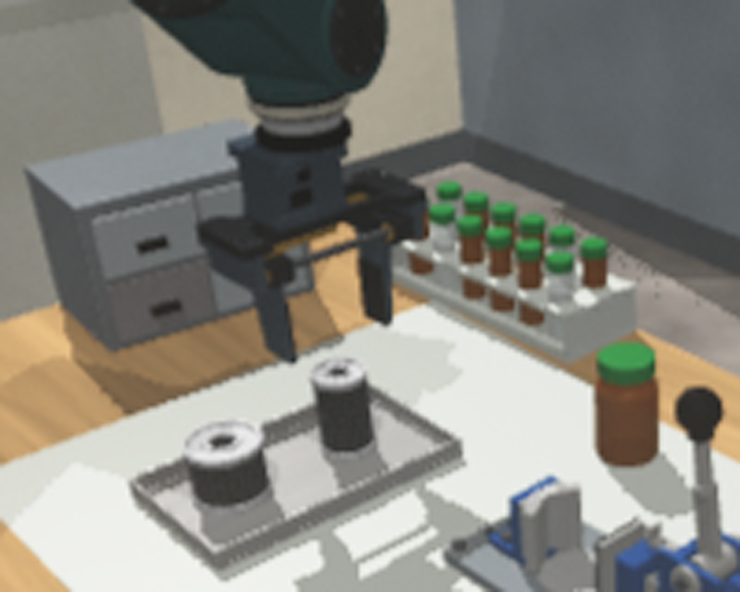

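The hand is straddling the tall element, with its cap at about (252,170), and the fingers clear both the squat element and the rim. I'll go down and grip.

Request:
apply_moves(
  motion=[
    [[-0.001,0.001,0.028,0,0,0,-1],[0,0,0.028,0,0,0,-1],[0,0,0.019,0,0,0,-1],[0,0,0.01,0,0,0,-1],[0,0,0,0,0,0,-1],[0,0,0,0,0,0,0.9],[0,0,0,0,0,0,0.9],[0,0,0,0,0,0,0.9],[0,0,0,0,0,0,0.9],[0,0,0,0,0,0,0.9]],
  ],
  force=20,
)

```text
time: 3.6
tool_pos: [0.5889, 0.26, 0.0398]
tcp_rot: [179.9, -0.0, 91.9]
ft_force: [-0.3, 0.1, -0.6]
gripper_width: 0.665
gripper_force: 0.0
```

Request:
apply_moves(
  motion=[
    [[0,0,0,0,0,0,0.9],[0,0,0,0,0,0,0.9],[0,0,0,0,0,0,0.9]],
  ],
)

```text
time: 3.85
tool_pos: [0.5887, 0.2599, 0.0393]
tcp_rot: [180.0, -0.0, 91.9]
ft_force: [-1.8, 0.0, 5.5]
gripper_width: 0.558
gripper_force: 20.0
```

Request:
apply_moves(
  motion=[
    [[0,0,-0.015,0,0,0,0.9],[0,0,-0.032,0,0,0,0.9],[0,0,-0.032,0,0,0,0.9],[0,0,-0.033,0,0,0,0.9],[-0.02,0.001,0,0,0,0,0.9],[-0.037,0.001,0,0,0,0,0.9],[-0.037,0.001,0,0,0,0,0.9],[-0.037,0.001,0,0,0,0,0.9],[-0.037,0.001,0,0,0,0,0.9],[-0.037,0.001,0,0,0,0,0.9]],
  ],
)

```text
time: 4.68
tool_pos: [0.6009, 0.0535, 0.1519]
tcp_rot: [180.0, -0.0, 91.9]
ft_force: [0.0, -0.5, -2.0]
gripper_width: 0.558
gripper_force: 20.0
```

Request:
apply_moves(
  motion=[
    [[-0.037,0,0,0,0,0,0.9],[-0.037,0,0,0,0,0,0.9],[-0.022,0,0,0,0,0,0.9],[0,0,0,0,0,0,0.9],[0,0,0,0,0,0,0.9]],
  ],
)

```text
time: 5.1
tool_pos: [0.6043, -0.0418, 0.1516]
tcp_rot: [180.0, -0.0, 91.8]
ft_force: [0.0, 1.1, -1.0]
gripper_width: 0.554
gripper_force: 20.0
```

```bash
python3 - <<'E'
from h import *
s=get_image("side"); t=get_image("top"); q=sense()
a=cv2.resize(s["frame"][110:270,270:400],None,fx=3.7,fy=3.7,interpolation=cv2.INTER_CUBIC)
cv2.imwrite("pics/s2.png",a)
print(q["tool_pos"],q["tcp_rot"],q["ft_force"],proj(s,q["tool_pos"]))
E
```

```text
[ 0.60429059 -0.04023856  0.15134615] [ 1.79996328e+02 -7.76883077e-03  9.18948187e+01] [ 0.552787   -0.15829846 -1.04112502] (np.float64(315.13538976239346), np.float64(184.55163031054283))
```

View pics/s2.png

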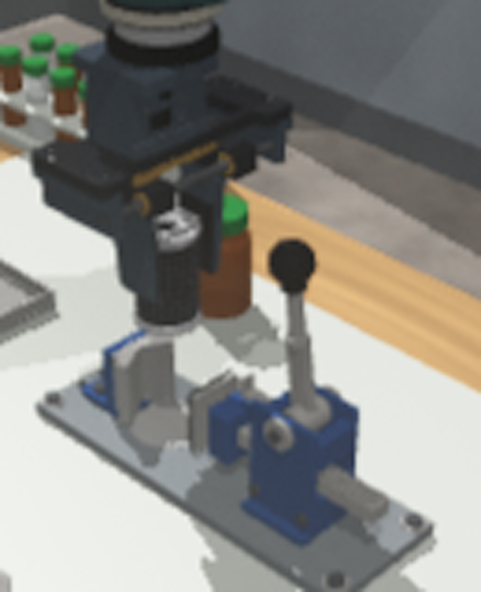

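The side view shows the element hanging upright above the bed, with its bottom cap at about u=315 and v=198, and the marked disc on the bed at about (313,225). I'll compare its lateral offset against the hand and the bed before lowering.

```bash
python3 - <<'E'
from h import *
s=get_image("side"); t=get_image("top"); q=sense(); p=q["tool_pos"]
sc=lambda u,v:(u/3.7+270,v/3.7+110)
print("axis base/top proj",proj(s,[p[0],p[1],.1155]),proj(s,[p[0],p[1],.1955]),"seen",sc(167,322),sc(177,228))
print("bed proj",proj(s,[.604,-.0405,.012]),"disc",sc(160,425),plane(s,*sc(160,425),.012))
for k,v in dict(leftcorner=(38,408),right=(432,527)).items(): print(k,plane(s,*sc(*v),.012))
K=blob(s["frame"],338,362,170,192,lambda a:a.max(2)<60); print(K[0],proj(s,[.6075,-.158,.2118]))
du=proj(s,[.604,-.0405+.01,.012])[0]-proj(s,[.604,-.0405,.012])[0]; print("px per 10mm y",du)
E
```

```text
axis base/top proj (np.float64(315.3938406763035), np.float64(195.65011266559034)) (np.float64(314.57719046714794), np.float64(170.10673833995025)) seen (315.1351351351351, 197.02702702702703) (317.8378378378378, 171.6216216216216)
bed proj (np.float64(316.42706403800577), np.float64(225.7225402808642)) disc (313.2432432432432, 224.86486486486484) [ 0.6000023  -0.03103247  0.012     ]
leftcorner [0.54389164 0.05346037 0.012     ]
right [ 0.6616204  -0.25474177  0.012     ]
[348.62184874 181.05042017] (np.float64(347.72948940990494), np.float64(180.84861090028755))
px per 10mm y -2.2735768170578012
```

Request:
apply_moves(
  motion=[
    [[-0.002,0,0.015,0,0,0,0.9],[0,0,0.025,0,0,0,0.9],[0,0,0.025,0,0,0,0.9],[0,0,0.02,0,0,0,0.9],[0,0,0.01,0,0,0,0.9],[0,0,0.004,0,0,0,0.9],[0,0,0.002,0,0,0,0.9],[0,0,0.001,0,0,0,0.9],[0,0,0,0,0,0,0.9],[0,0,0,0,0,0,0.9]],
  ],
)

```text
time: 6.13
tool_pos: [0.6051, -0.0428, 0.0499]
tcp_rot: [179.9, 0.0, 91.9]
ft_force: [0.2, -0.2, -0.9]
gripper_width: 0.559
gripper_force: 20.0
```

Request:
apply_moves(
  motion=[
    [[0,0,0.001,0,0,0,0.9],[0,0,0.0005,0,0,0,0.9],[0,0,0,0,0,0,0.9],[0,0,0,0,0,0,0.9]],
  ],
)

```text
time: 6.47
tool_pos: [0.6049, -0.0429, 0.0483]
tcp_rot: [180.0, 0.0, 91.9]
ft_force: [-2.1, 0.3, 7.1]
gripper_width: 0.553
gripper_force: 20.0
```

Request:
apply_moves(
  motion=[
    [[0,0,0,0,0,0,0.2],[0,0,0,0,0,0,-0.4],[0,0,0,0,0,0,-0.8],[0,0,0,0,0,0,-0.8],[0,0,0,0,0,0,-0.8],[0,0,0,0,0,0,-0.8],[0,0,-0.02,0,0,0,-0.8],[0,0,-0.04,0,0,0,-0.8],[0,0,-0.04,0,0,0,-0.8],[0,0,-0.04,0,0,0,-0.8]],
  ],
)

```text
time: 7.3
tool_pos: [0.6039, -0.0427, 0.1888]
tcp_rot: [-179.9, -0.0, 91.9]
ft_force: [-0.2, -0.6, 0.2]
gripper_width: 0.899
gripper_force: 0.0
```

Request:
apply_moves(
  motion=[
    [[0,0,-0.04,0,0,0,-0.8],[0,0,-0.04,0,0,0,-0.8],[0,0,0,0,0,0,-0.8],[0,0,0,0,0,0,-0.8]],
  ],
)

```text
time: 7.63
tool_pos: [0.6056, -0.0429, 0.2699]
tcp_rot: [179.7, 0.0, 91.9]
ft_force: [-0.4, 1.0, -0.2]
gripper_width: 0.899
gripper_force: 0.0
```

```bash
python3 - <<'E'
from h import *
s=get_image("side"); q=sense(); print(q["tool_pos"],q["tcp_rot"],q["ft_force"])
cv2.imwrite("pics/s3.png",cv2.resize(s["frame"][110:270,270:400],None,fx=3.7,fy=3.7,interpolation=cv2.INTER_CUBIC))
K=blob(s["frame"],338,362,170,192,lambda a:a.max(2)<60); print(K)
E
```

```text
[ 0.60453631 -0.04277819  0.2678011 ] [1.79935235e+02 1.00191929e-02 9.18910957e+01] [-0.06085782 -0.15416063  0.66110438]
(array([348.65546218, 180.99159664]), array([343, 175,  12,  14, 119], dtype=int32))
```

View pics/s3.png

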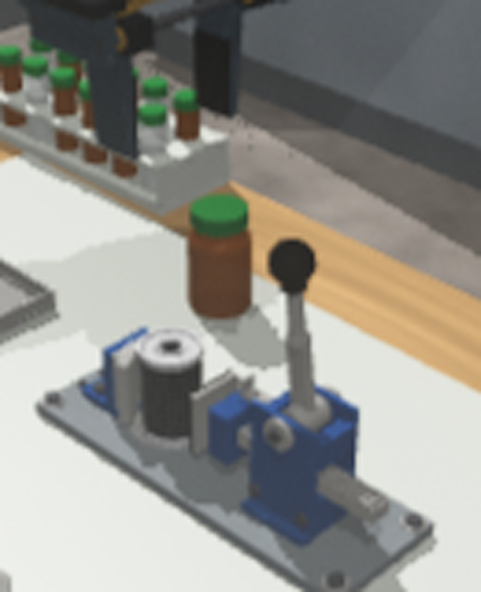

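The element stands upright on the bed between pad and V, with its cap at crop (170,350), and the knob is still at rest. Now I'll go over the knob, tilt with the lever and descend.

Request:
apply_moves(
  motion=[
    [[-0.02,0,0,0,0,0,-0.6],[-0.038,0,0,0,0,0,-0.6],[-0.038,0,0,0,0,0,-0.6],[-0.022,0,0,0,0,0,-0.6],[0,0,0,0,-0.07,0,-0.6],[0,0,0,0,-0.07,0,-0.6],[0,0,0,0,0,0,-0.6],[0,0,0,0,0,0,-0.6]],
  ],
)

```text
time: 8.35
tool_pos: [0.6077, -0.1598, 0.2657]
tcp_rot: [-179.8, 7.9, 92.0]
ft_force: [0.1, -0.6, -0.0]
gripper_width: 0.8
gripper_force: 0.0
```

```bash
python3 - <<'E'
from h import *
s=get_image("side"); q=sense(); T=R.from_euler('xyz',q["tcp_rot"],degrees=True).as_matrix(); print(q["tool_pos"],q["tcp_rot"],q["ft_force"])
k=np.array([.608,-.1585,.2115]); print("to go in tool axes",(T.T@(k+.019*T[:,2]-q["tool_pos"])).round(4))
cv2.imwrite("pics/s4.png",cv2.resize(s["frame"][90:230,300:400],None,fx=3.7,fy=3.7,interpolation=cv2.INTER_CUBIC))
E
```

```text
[ 0.60791086 -0.1600882   0.26610934] [-179.88633144    7.87314082   91.95723924] [ 0.12732861 -1.00902475  0.04932525]
to go in tool axes [0.009  0.0003 0.0729]
```

View pics/s4.png

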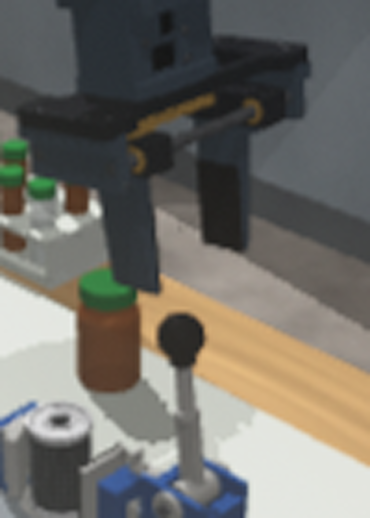

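The open fingers straddle the knob, which is at crop (181,340). I'll descend and grip it.

Request:
apply_moves(
  motion=[
    [[0.003,0,0.023,0,0,0,-0.6],[0.003,0,0.025,0,0,0,-0.6],[0.003,0,0.02,0,0,0,-0.6],[0,0,0.005,0,0,0,-0.6],[0,0,0,0,0,0,0],[0,0,0,0,0,0,0.9],[0,0,0,0,0,0,0.9],[0,0,0,0,0,0,0.9],[0,0,0,0,0,0,0.9],[0,0,0,0,0,0,0.9]],
  ],
  force=20,
)

```text
time: 9.23
tool_pos: [0.6087, -0.162, 0.1946]
tcp_rot: [179.9, 8.0, 91.9]
ft_force: [1.6, -0.1, 0.1]
gripper_width: 0.395
gripper_force: 1.2
```

Request:
apply_moves(
  motion=[
    [[0,0,0,0,0,0,0.9],[0,0,0,0,0,0,0.9],[0,0,0,0,0,0,0.9],[0,0,0,0,0,0,0.9]],
  ],
)

```text
time: 9.57
tool_pos: [0.6107, -0.1621, 0.1948]
tcp_rot: [179.7, 8.1, 91.9]
ft_force: [15.7, -0.6, -7.9]
gripper_width: 0.337
gripper_force: 20.0
```

Request:
apply_moves(
  motion=[
    [[0,0.001,0.001,0,0,0,0.9],[0,0.001,0.001,0,0,0,0.9],[0,0,0,0,0,0,0.9],[0,0,0,0,0,0,0.9]],
  ],
)

```text
time: 9.9
tool_pos: [0.611, -0.1624, 0.1939]
tcp_rot: [179.9, 8.1, 91.9]
ft_force: [-7.6, 1.9, 18.8]
gripper_width: 0.333
gripper_force: 20.0
```

Request:
apply_moves(
  motion=[
    [[0,-0.0006,-0.0014,0,0,0,0.9],[0,0,0,0,0,0,0.9],[0,0,0,0,0,0,0.9]],
  ],
)

```text
time: 10.15
tool_pos: [0.6109, -0.1621, 0.1941]
tcp_rot: [179.9, 8.0, 91.9]
ft_force: [5.2, -0.1, 1.7]
gripper_width: 0.333
gripper_force: 20.0
```

Request:
apply_moves(
  motion=[
    [[-0.0056,0,0.00015,0,0.055,0,0.9],[-0.0056,0,0.00015,0,0.055,0,0.9],[-0.0056,0,0.00015,0,0.055,0,0.9],[-0.0056,0,0.00015,0,0.055,0,0.9],[-0.0056,0,0.00015,0,0.055,0,0.9]],
  ],
)

```text
time: 10.57
tool_pos: [0.6117, -0.1896, 0.1933]
tcp_rot: [179.8, -7.9, 91.9]
ft_force: [11.1, 26.5, -7.0]
gripper_width: 0.335
gripper_force: 20.0
```

Request:
apply_moves(
  motion=[
    [[0,0,0,0,0,0,0.9]],
  ],
)

```text
time: 10.65
tool_pos: [0.6118, -0.1909, 0.1932]
tcp_rot: [179.9, -8.0, 91.8]
ft_force: [10.2, 3.3, -5.8]
gripper_width: 0.337
gripper_force: 20.0
```

Request:
apply_moves(
  motion=[
    [[0,0,0,0,0,0,0.9]],
  ],
)

```text
time: 10.73
tool_pos: [0.6118, -0.1906, 0.1933]
tcp_rot: [179.9, -7.8, 91.8]
ft_force: [10.6, 1.4, -8.2]
gripper_width: 0.337
gripper_force: 20.0
```

Request:
apply_moves(
  motion=[
    [[0,0,0,0,0,0,0.9]],
  ],
)

```text
time: 10.82
tool_pos: [0.6118, -0.1903, 0.1933]
tcp_rot: [179.9, -7.7, 91.8]
ft_force: [9.7, -0.1, -7.8]
gripper_width: 0.341
gripper_force: 20.0
```

Request:
apply_moves(
  motion=[
    [[0.0055,0.0005,0.0002,0,-0.054,0,0.9],[0.0055,0,0.0002,0,-0.054,0,0.9],[0.0055,0,0.0002,0,-0.054,0,0.9],[0.0055,0,0.0002,0,-0.054,0,0.9],[0.0055,0,0.0002,0,-0.054,0,0.9],[0,0,0,0,0,0,0.9]],
  ],
)

```text
time: 11.32
tool_pos: [0.6109, -0.1612, 0.1941]
tcp_rot: [179.9, 8.0, 92.0]
ft_force: [-1.2, 1.7, 5.5]
gripper_width: 0.335
gripper_force: 20.0
```

Request:
apply_moves(
  motion=[
    [[-0.006,0,0.0002,0,0.06,0,0.9],[-0.006,0,0.0002,0,0.06,0,0.9],[-0.006,0,0.0002,0,0.06,0,0.9],[-0.005,0,0.0001,0,0.05,0,0.9],[-0.002,0,0,0,0.02,0,0.9],[-0.0012,0,0,0,0.012,0,0.9],[-0.001,0,0,0,0.01,0,0.9]],
  ],
)

```text
time: 11.9
tool_pos: [0.6118, -0.1896, 0.1933]
tcp_rot: [179.9, -7.9, 91.8]
ft_force: [4.6, 12.0, -0.1]
gripper_width: 0.342
gripper_force: 20.0
```

Request:
apply_moves(
  motion=[
    [[0,0,0,0,0,0,0.9]],
  ],
)

```text
time: 11.98
tool_pos: [0.6118, -0.1895, 0.1933]
tcp_rot: [179.9, -7.9, 91.9]
ft_force: [5.4, 3.0, -2.0]
gripper_width: 0.334
gripper_force: 20.0
```

Request:
apply_moves(
  motion=[
    [[0.0055,0,0.0002,0,-0.054,0,0.9],[0.0055,0,0.0002,0,-0.054,0,0.9],[0.0055,0,0.0002,0,-0.054,0,0.9],[0.0055,0,0.0002,0,-0.054,0,0.9],[0.0055,0,0.0002,0,-0.056,0,0.9],[0,0,0,0,0,0,0.9]],
  ],
)

```text
time: 12.48
tool_pos: [0.6109, -0.161, 0.194]
tcp_rot: [179.9, 8.0, 92.0]
ft_force: [-1.7, 0.8, 8.1]
gripper_width: 0.341
gripper_force: 20.0
```

Request:
apply_moves(
  motion=[
    [[-0.006,0,0.0002,0,0.06,0,0.9],[-0.006,0,0.0002,0,0.06,0,0.9],[-0.006,0,0.0002,0,0.06,0,0.9],[-0.005,0,0.0001,0,0.05,0,0.9],[-0.002,0,0,0,0.02,0,0.9],[-0.0012,0,0,0,0.012,0,0.9],[-0.001,0,0,0,0.01,0,0.9]],
  ],
)

```text
time: 13.07
tool_pos: [0.6118, -0.1895, 0.1933]
tcp_rot: [179.9, -7.8, 91.9]
ft_force: [4.8, 1.5, -0.1]
gripper_width: 0.337
gripper_force: 20.0
```

Request:
apply_moves(
  motion=[
    [[0,0,0,0,0,0,0.9]],
  ],
)

```text
time: 13.15
tool_pos: [0.6118, -0.1895, 0.1933]
tcp_rot: [179.9, -7.8, 91.9]
ft_force: [4.3, 0.9, 0.8]
gripper_width: 0.335
gripper_force: 20.0
```

Request:
apply_moves(
  motion=[
    [[0,0,0,0,0,0,0.9]],
  ],
)

```text
time: 13.23
tool_pos: [0.6118, -0.1894, 0.1933]
tcp_rot: [179.9, -7.8, 91.9]
ft_force: [6.0, 1.9, 1.2]
gripper_width: 0.34
gripper_force: 20.0
```

```bash
python3 - <<'E'
from h import *
s=get_image("side"); cv2.imwrite("pics/s5.png",cv2.resize(s["frame"][110:270,270:400],None,fx=3.7,fy=3.7,interpolation=cv2.INTER_CUBIC)); print(sense()["ft_force"])
E
```

```text
[5.4404302  0.08634702 0.63571266]
```

View pics/s5.png

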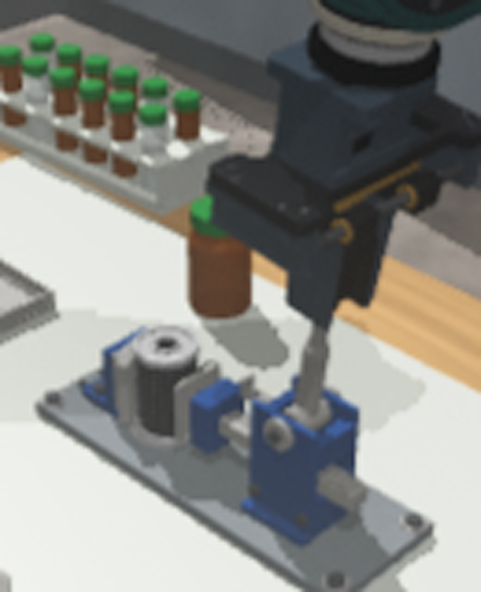

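The jaw has advanced three teeth and the pad is now touching the element's face, with the cap at crop (166,347). The pull is still free, so I continue one stroke at a time.

Request:
apply_moves(
  motion=[
    [[0.0055,0,0.0002,0,-0.054,0,0.9],[0.0055,0,0.0002,0,-0.054,0,0.9],[0.0055,0,0.0002,0,-0.054,0,0.9],[0.0055,0,0.0002,0,-0.054,0,0.9],[0.0055,0,0.0002,0,-0.056,0,0.9],[0,0,0,0,0,0,0.9]],
  ],
)

```text
time: 13.78
tool_pos: [0.6109, -0.1607, 0.1939]
tcp_rot: [179.9, 8.0, 92.0]
ft_force: [-1.0, 0.3, 8.8]
gripper_width: 0.336
gripper_force: 20.0
```

Request:
apply_moves(
  motion=[
    [[-0.006,0,0.0002,0,0.06,0,0.9],[-0.006,0,0.0002,0,0.06,0,0.9],[-0.006,0,0.0002,0,0.06,0,0.9],[-0.005,0,0.0001,0,0.05,0,0.9],[-0.002,0,0,0,0.02,0,0.9],[-0.0012,0,0,0,0.012,0,0.9],[-0.001,0,0,0,0.01,0,0.9]],
  ],
)

```text
time: 14.37
tool_pos: [0.6118, -0.189, 0.1933]
tcp_rot: [179.9, -7.8, 91.9]
ft_force: [4.2, 4.6, 5.5]
gripper_width: 0.338
gripper_force: 20.0
```

Request:
apply_moves(
  motion=[
    [[0,0,0,0,0,0,0.9]],
  ],
)

```text
time: 14.45
tool_pos: [0.6118, -0.189, 0.1932]
tcp_rot: [179.9, -7.8, 91.9]
ft_force: [4.7, 3.2, 5.2]
gripper_width: 0.336
gripper_force: 20.0
```

Request:
apply_moves(
  motion=[
    [[0,0,0,0,0,0,0.9]],
  ],
)

```text
time: 14.53
tool_pos: [0.6118, -0.1889, 0.1932]
tcp_rot: [179.9, -7.8, 91.9]
ft_force: [4.8, 2.5, 4.7]
gripper_width: 0.336
gripper_force: 20.0
```

Request:
apply_moves(
  motion=[
    [[0.0054,0,0.0001,0,-0.054,0,0.9],[0.0054,0,0.0001,0,-0.054,0,0.9],[0.0054,0,0.0001,0,-0.054,0,0.9],[0.0054,0,0.0001,0,-0.054,0,0.9],[0.0053,0,0.0001,0,-0.056,0,0.9],[0,0,0,0,0,0,0.9]],
  ],
)

```text
time: 15.03
tool_pos: [0.6109, -0.1607, 0.1939]
tcp_rot: [179.9, 8.0, 92.0]
ft_force: [0.3, 1.6, 8.5]
gripper_width: 0.334
gripper_force: 20.0
```

Request:
apply_moves(
  motion=[
    [[-0.006,0,0.0002,0,0.06,0,0.9],[-0.006,0,0.0002,0,0.06,0,0.9],[-0.006,0,0.0002,0,0.06,0,0.9],[-0.005,0,0.0001,0,0.05,0,0.9],[-0.002,0,0,0,0.02,0,0.9],[-0.0012,0,0,0,0.012,0,0.9],[-0.001,0,0,0,0.01,0,0.9]],
  ],
)

```text
time: 15.62
tool_pos: [0.6117, -0.1885, 0.1933]
tcp_rot: [180.0, -7.9, 91.9]
ft_force: [5.5, 11.1, 3.9]
gripper_width: 0.338
gripper_force: 20.0
```

Request:
apply_moves(
  motion=[
    [[0,0,0,0,0,0,0.9]],
  ],
)

```text
time: 15.7
tool_pos: [0.6117, -0.1885, 0.1933]
tcp_rot: [180.0, -7.9, 91.9]
ft_force: [6.5, 9.6, 4.6]
gripper_width: 0.337
gripper_force: 20.0
```

Request:
apply_moves(
  motion=[
    [[0,0,0,0,0,0,0.9]],
  ],
)

```text
time: 15.78
tool_pos: [0.6118, -0.1884, 0.1933]
tcp_rot: [180.0, -7.8, 91.9]
ft_force: [5.6, 7.2, 4.0]
gripper_width: 0.33
gripper_force: 20.0
```

The pull has clearly risen, from about 2 N to 7–10 N. I'll go slightly further to be sure the pawl catches the tooth.

Request:
apply_moves(
  motion=[
    [[-0.0008,0,0,0,0.006,0,0.9],[0,0,0,0,0,0,0.9]],
  ],
)

```text
time: 15.95
tool_pos: [0.6118, -0.1889, 0.1932]
tcp_rot: [180.0, -8.2, 91.9]
ft_force: [5.4, 9.7, 3.6]
gripper_width: 0.334
gripper_force: 20.0
```

Request:
apply_moves(
  motion=[
    [[-0.0006,0,0,0,0,0,0.9],[0,0,0,0,0,0,0.9]],
  ],
)

```text
time: 16.12
tool_pos: [0.6118, -0.1892, 0.1932]
tcp_rot: [180.0, -8.2, 91.9]
ft_force: [6.7, 11.5, 4.8]
gripper_width: 0.333
gripper_force: 20.0
```

```bash
python3 - <<'E'
from h import *
s=get_image("side"); cv2.imwrite("pics/a_before.png",s["frame"]); print(sense()["ft_force"])
E
```

```text
[ 5.93803789 11.46008988  4.42214987]
```

Request:
apply_moves(
  motion=[
    [[0.0057,0,0.0001,0,-0.056,0,0.9],[0.0057,0,0.0001,0,-0.056,0,0.9],[0.0057,0,0.0001,0,-0.056,0,0.9],[0.0057,0,0.0001,0,-0.054,0,0.9],[0.0057,0,0.0001,0,-0.056,0,0.9],[0,0,0,0,0,0,0.9]],
  ],
)

```text
time: 16.67
tool_pos: [0.6109, -0.1608, 0.1939]
tcp_rot: [179.9, 8.1, 92.0]
ft_force: [0.9, 1.5, 7.3]
gripper_width: 0.337
gripper_force: 20.0
```

Request:
apply_moves(
  motion=[
    [[0.0008,0,0,0,0,0,0.9],[0,0,0,0,0,0,0.9]],
  ],
)

```text
time: 16.83
tool_pos: [0.6109, -0.161, 0.1939]
tcp_rot: [179.9, 7.8, 92.0]
ft_force: [1.0, 2.2, 8.3]
gripper_width: 0.338
gripper_force: 20.0
```

```bash
python3 - <<'E'
from h import *
s=get_image("side"); cv2.imwrite("pics/a_after.png",s["frame"]); print(sense()["ft_force"],sense()["tool_pos"])
a=cv2.imread("pics/a_before.png"); b=s["frame"]
bl=lambda a:(a[...,0]>a[...,2]+40)
# jaw blue block (left of housing) and element region
for im in(a,b): print(blob(im,318,336,205,236,bl), blob(im,303,330,200,232,lambda q:q.max(2)<75)[0])
g=lambda x:np.float32(cv2.cvtColor(x,cv2.COLOR_BGR2GRAY)[198:236,302:337])
print(cv2.phaseCorrelate(g(a),g(b),cv2.createHanningWindow((35,38),cv2.CV_32F)))
q=lambda d:proj(s,[.604-.028*d,-.0405+d,.06]); print("6mm px",np.subtract(q(-.04),q(-.046)))
E
```

```text
[0.96074918 3.17536458 8.37234275] [ 0.61087667 -0.1611363   0.19392627]
(array([325.38461538, 214.6       ]), array([319, 210,  14,  10,  65], dtype=int32)) [311.69714286 216.24571429]
(array([325.56666667, 214.81666667]), array([319, 211,  14,   9,  60], dtype=int32)) [311.8125     216.18181818]
((0.11951407606669306, -0.05512132913913348), 0.9249453768134117)
6mm px [-1.52365995 -0.90926727]
```

The jaw stayed put when the lever went back: it shifted 0.1–0.2 px, against 1.8 px for a lost tooth. The tooth is therefore held, so I'll release and retreat.

Request:
apply_moves(
  motion=[
    [[0,0,0,0,0,0,0.2],[0,0,0,0,0,0,-0.2],[0,0,0,0,0,0,-0.6],[0,0,0,0,0,0,-0.6],[0,0,0,0,0,0,-0.6],[0,0,-0.02,0,0,0,-0.6],[0,0,-0.03,0,0,0,-0.6],[0,0,-0.03,0,0,0,-0.6],[0,0,-0.03,0,0,0,-0.6],[0,0,0,0,0,0,-0.6]],
  ],
)

```text
time: 17.72
tool_pos: [0.612, -0.1468, 0.3081]
tcp_rot: [179.6, 7.9, 91.8]
ft_force: [0.9, 0.5, 0.7]
gripper_width: 0.799
gripper_force: 0.0
```

```bash
python3 - <<'E'
from h import *
s=get_image("side"); t=get_image("top"); print(sense()["tool_pos"],sense()["ft_force"])
K=blob(s["frame"],335,370,165,192,lambda a:a.max(2)<60); print(K,"start 348.65 181.0")
cv2.imwrite("pics/s6.png",cv2.resize(s["frame"][110:270,190:400],None,fx=3.7,fy=3.7,interpolation=cv2.INTER_CUBIC))
E
```

```text
[ 0.61018171 -0.14675727  0.30296985] [ 0.24479856  0.67679138 -0.71473906]
(array([348.21487603, 181.21487603]), array([343, 175,  12,  14, 121], dtype=int32)) start 348.65 181.0
```

View pics/s6.png

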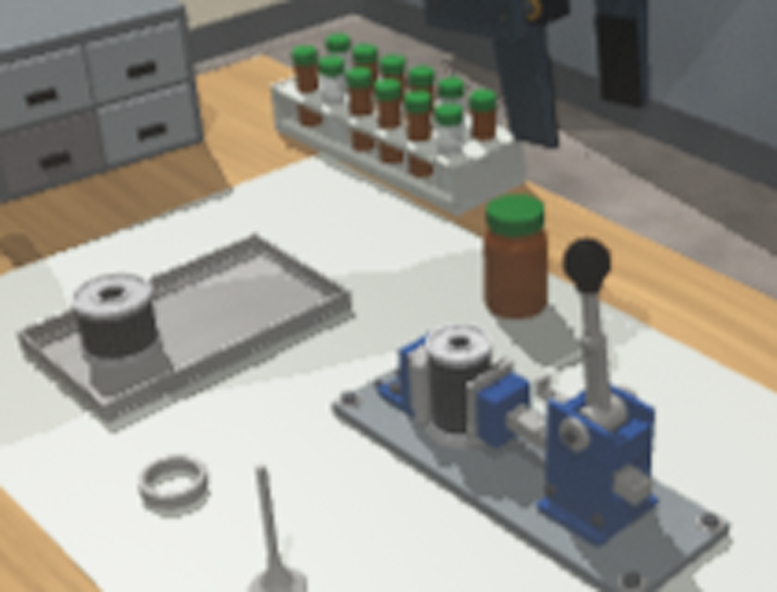

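The element is upright in the V with the pad against it, its cap at crop (459,347). The lever leans home, with the knob at (348.2,181.2), and the hand is clear. Handing in.

```bash
python3 -c "
from h import *
print(hand_in())"
```

```text
the job is handed in; nothing more can be done
None
```

I handed the job in at about 18 s of robot time. The tall element stands upright in the V after five lever strokes; the pull rose from about 2 N to 7–11 N on the last one, so I stopped there. The lever is back home, the hand is clear, and `hand_in()` returned no verdict.

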